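# Unlatch and slide open a terminal cover

## Task

Open the terminal box: press its black snap tab down until the catch lets go and the metal cover springs forward a little, then push the cover by its rib fully off its seat onto the flat deck beside it, so that the terminal chamber is wholly uncovered. Only press and push with the fingers: do not lift or tip the cover, and leave the tools and things around the box where they are.

Things in the scene. Friction and masses are not known exactly. Their poses are not given: they have to be found in the camera images.
- terminal_box: Grey box fixed on a plywood board (top at z = 0.14 m), 84 (x) x 250 (y) x 48 mm high; origin: centre of its underside. The cover slides off along its own +y, to the robot's left (yaw up to 0.35 rad). Seat with the open chamber under it: y = -95 to -10 mm; then a flat deck 40 mm up, 72 mm wide between low walls, to an end stop at y = 117 mm. Top edges flush with the cover's plate.
- cover: Plain metal cover, plate 68 (x) x 88 (y) x 8 mm, about 0.18 kg, underside 40 mm above the board, axes as the box's; origin: centre of its underside. In the box's frame it is latched at y = -50 mm; freed, a spring moves it to about y = -28 mm, then it slides by a light push; fully off its seat from y = 35 mm, at the stop at y = 73 mm. A rib stands across it at its y = -30 to -18 mm, 48 mm long.
- rib_back (a point): Centre of the rear (-y) face of the cover's upright rib, the face to push on towards +y. 58 mm above the board: 10 mm below the rib's top, 10 mm above the flat plate. Rib 48 mm (x) x 12 mm (y) x 20 mm high. It lies 30 mm behind the cover's origin along y; the plate and box behind it are flat, 48 mm above the board.
- tab_top (a point): Centre of the top face of the black snap tab, a spring key 28 mm (x) x 35 mm (y) with a ribbed top, 60 mm above the board, on the near (-x) side of the box, at x = -62, y = -80.5 mm in the box's frame. Pressed straight down it travels 10 mm; the catch lets go after about 7 mm. Takes about 5 to 10 N; springs back up when let go.
- snap_tab (a joint): How far the snap tab is pressed down, m: 0 up, 0.010 fully in.
- tape_roll: Bystander: roll of masking tape lying flat, 100 mm across, 25 mm high; origin at the centre of its underside.
- spring_dish: Bystander: round black dish of springs, 92 mm across, 24 mm high; origin at the centre of its underside.
- marker_pen: Bystander: white and black marker pen lying on the board, 135 mm long, 17 mm thick; origin under its middle.
- cutters: Bystander: side cutters with red handles lying on the board, 126 mm long, 12 mm high; origin under their middle.

How it is judged:
On the way:
1. the snap tab is pressed in while the cover is still on its seat (value of joint snap_tab above 0.0045 m and y of cover in the frame of terminal_box below -0.015 m), for 0.02 s.
At the end, for the whole second after the job is handed in: The cover lies flat and at rest on the deck between the guide walls, its origin at least 33 mm past the middle of the box along the box's +y, so that the chamber is wholly uncovered (y of cover in the frame of terminal_box between 0.033 and 0.08 m and x of cover in the frame of terminal_box between -0.01 and 0.01 m and z of cover in the frame of terminal_box between 0.035 and 0.045 m and angle between cover's own z axis and vertical below 0.08 rad and linear speed of cover below 0.02 m/s); the robot touches nothing.
It fails at once if the cover is lifted more than 12 mm or tipped more than 20 degrees (z of cover in the frame of terminal_box above 0.052 m or angle between cover's own z axis and vertical above 0.35 rad).
It fails at once if a bystander is moved more than 15 mm (distance of any of tape_roll, spring_dish, marker_pen, cutters from where it was at the start of the episode above 0.015 m).
It also fails if it takes over 32 s, if anything falls off the work surface, if the arm or the gripper's body presses on something with over 40 N, if the wrist force passes 120 N, or if a joint passes its speed limit or range.

## Robot

A 7-joint arm with a two-finger parallel gripper is mounted at the origin on the work surface; the furniture and walls round the work are solid. World frame = base frame: x ahead of the robot, y to its left, z up, the work surface at z = 0. Lengths are in m, angles in rad, forces in N, time in s.
With the tool pointing down it reaches from about 0.4 to 0.85 m from the base axis. Payload 6.9 kg.
Tool frame: the origin (TCP) lies at the very end of the fingers, on their centre line; the grasp point (between the pads) lies 19 mm behind it (bot.grip_depth is the distance from the TCP to the grasp point, in m); z points along the fingers, y is the direction in which the jaws open and shut (so a half turn about z gives the same grasp; the last joint's range is limited). The gripper opens to 85 mm and grips with 20 to 120 N. Pads are 22 mm wide; open, the fingers measure 114 mm over their backs; the gripper's body (76 mm by 85 mm) begins 54 mm behind the grasp point. The pads swing forward as they close: fully open they stand 13 mm farther back than shut.
Start: joints at [1.442, 0.507, -0.238, 1.5, 0.126, 1.149, -0.155], TCP at [0.145, -0.608, 0.231] pointing down, gripper open.
Joint ranges: [-3.08, 3.08], [-0.24, 2.05], [-1.43, 1.35], [0, 2.5], [-1.52, 4.66], [0.17, 1.96], [-2.89, 2.89]. Speed limits (rad/s): [2.39, 2.39, 3.14, 3.14, 3.14, 3.14, 3.14].

## Interface

Orientations are given as a unit quaternion [w, x, y, z].
In Python, from rig import get_obs, vision, ticket, bot gives the robot as it stands. The module is installed in compiled form; this text tells all that it offers.
- The arm moves only by the tool play_rows, never from a script. Its argument "deltas" is a list of rows, each an object with "travel": the shift along the tool's x, y, z in mm, a list of three; "turn": the turn about the tool's z in rad; "gripper": the opening in per cent of the stroke, from 0 (shut) to 100 (fully open). A call has 1 to 10 rows; each row shifts and turns the commanded pose from where the row before left it, along the tool's axes as they then stand; what a row does not reach is not made up. A row lasts 1/10 s, in which the tool goes at most 50 mm and 8.59 degrees, less where a joint would pass 70% of its speed; a pose out of reach is approached as far as the arm can. A call is refused whole if a number of a shift passes 50 or a number of a turn 0.15, either way. A call with a gripper value outside its range is refused whole. The fingers move at their own pace and stop on an object; the grip force is fixed at half the most. Time passes only in rows, so rows that do not move let the fingers close. It gives the time, the measured TCP pose, the force and the opening at its end, in the units of the state.
- get_obs(): the state, without advancing time (a new reading comes with each control period).
- vision.read_camera(name): name is "scene" or "side" or "wrist"; returns a dict with "image" (384x512x3 uint8, red, green, blue), "fx", "fy", "cx", "cy" (pixels), "rvec" (rotation vector, rad) and "tvec" (3), from world to camera coordinates, as OpenCV has them. Camera axes: x right, y down, z forward; pixel columns grow to the right and rows downward; lengths in m; the calibration is good to about 2 mm. A picture is of the moment at which its call begins. There is no depth.
- ticket.sign_off(): hands the job in, once; it reports no verdict.
The state is a dict: "t": time; "qpos": joint angles; "qvel": joint speeds; "tau": joint torques, N m; "ee_pos": TCP position; "tool_rot": TCP orientation; "ft_force": force on the tool from outside, world axes, zero at the start; "moment": the same for the moment, N m; "gripper_width": finger opening in m.
Only numpy, scipy, OpenCV 4.12 (cv2) and the standard library are available. Lean on these libraries where they do the work, as an engineer would, in place of code of your own. Each camera call takes 0.05 s, during which the arm holds its last target.

## Working session

There is one attempt and no reset: what is moved stays moved. The work goes in short steps, Python scripts to look and compute and a tool call to move; the robot and the scene stay as the last step left them, time stands still between calls to the robot, and variables do not carry over. Pictures are saved under pics/ and viewed, and the job is handed in when it is done.

Besides the shell and the picture viewer there is one more tool, called as name(argument=value, ...) on one line, values as JSON. play_rows: Moves the arm, as the interface text tells. Its arguments: {"type":"object","properties":{"deltas":{"type":"array"}},"required":["deltas"]}

```bash
mkdir -p pics
python3 - <<'E'
from rig import get_obs, vision
import cv2, pickle
o=get_obs(); print(o)
d={}
for n in ("scene","side","wrist"):
    c=vision.read_camera(n); d[n]=c
    cv2.imwrite(f"pics/{n}0.png",c["image"][:,:,::-1]); print(n,c["fx"],c["cx"],c["cy"],c["rvec"],c["tvec"])
pickle.dump(d,open("c0.pkl","wb"))
E
```

```text
{'t': 0.0, 'qpos': array([ 1.44250937,  0.5083217 , -0.23752859,  1.50116837,  0.12569351,
        1.1488818 , -0.15480433]), 'qvel': array([-0.00195025,  0.00030737, -0.00045958,  0.00052022,  0.00025107,
       -0.00184201,  0.0014547 ]), 'tau': array([ 1.09760618e-03, -6.20603657e+01, -2.18604371e+00, -2.49657726e+01,
        1.28104730e-02,  1.21928490e-02,  2.29057127e-05]), 'ee_pos': array([ 0.14459862, -0.6075133 ,  0.23042756]), 'tool_rot': array([-8.87234020e-04,  9.93174303e-01,  1.16636194e-01, -1.18564617e-04]), 'ft_force': array([-0.14917734, -0.43010459,  0.47642903]), 'moment': array([ 0.02364032, -0.02170506,  0.02570526]), 'gripper_width': 0.0856859299530569}
scene 469.1291854227162 250.713339372452 192.98825853159934 [ 1.94480175 -1.74298021  0.58183663] [-0.26140229  0.47568034  1.27008839]
side 487.8054547305829 251.49963941205704 193.60343403027662 [ 0.08064572 -2.68401236  1.57895498] [0.47242968 0.29106551 1.21231008]
wrist 269.5224833226021 258.20904661471764 195.67982413820835 [-2.29438684  1.80994866  0.24672141] [-0.62329092 -0.03519943  0.37909594]
```

View pics/scene0.png

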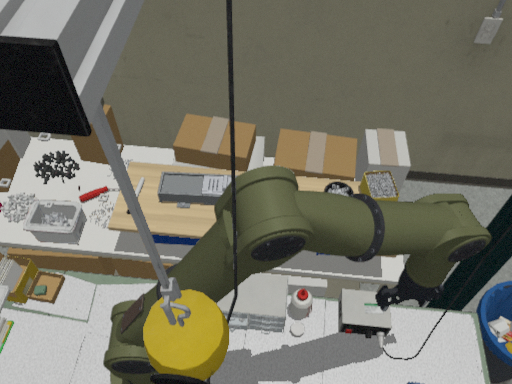

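View pics/side0.png

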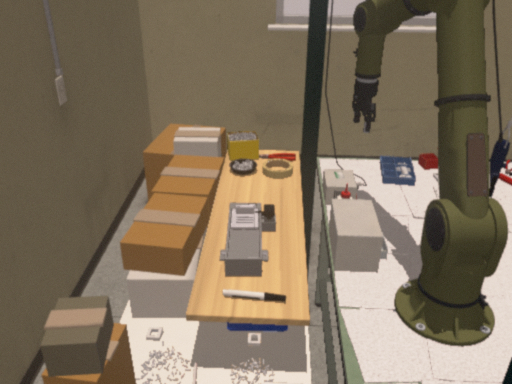

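View pics/wrist0.png

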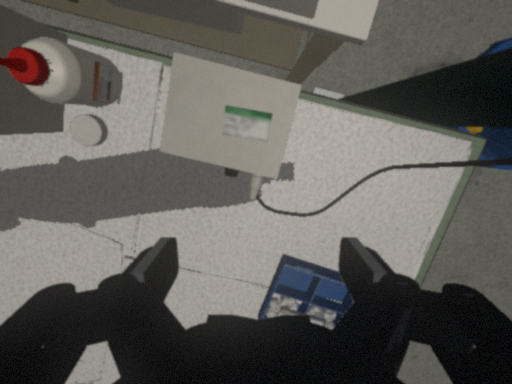

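The side view shows the whole box around (245,238), with the tab at about (268,211). The scene view shows it partly, around (195,188). I'll enlarge both.

```bash
cat > h.py <<'E'
import numpy as np, cv2
def KRt(c):
    K=np.array([[c["fx"],0,c["cx"]],[0,c["fy"],c["cy"]],[0,0,1.]])
    return K,cv2.Rodrigues(np.array(c["rvec"],float))[0],np.array(c["tvec"],float).reshape(3)
def ray(c,uv,z):
    K,R,t=KRt(c); C=-R.T@t; d=R.T@np.linalg.solve(K,[uv[0],uv[1],1.])
    return C+d*(z-C[2])/d[2]
def proj(c,P):
    K,R,t=KRt(c); return cv2.projectPoints(np.array(P,float).reshape(-1,3),np.array(c["rvec"],float),t,K,None)[0].reshape(-1,2)
E
python3 - <<'E'
import pickle,cv2,numpy as np
from h import *
d=pickle.load(open("c0.pkl","rb"))
for n in d:
    K,R,t=KRt(d[n]); print(n,-R.T@t)
def crop(n,x0,y0,x1,y1,s,f):
    im=d[n]["image"][y0:y1,x0:x1,::-1]; cv2.imwrite(f,cv2.resize(im,None,fx=s,fy=s,interpolation=cv2.INTER_CUBIC))
crop("side",190,120,320,320,3,"pics/side_c.png")
crop("scene",100,150,380,260,2.8,"pics/scene_c.png")
E
```

```text
scene [-0.34392421 -0.291289    1.30560113]
side [0.42116153 0.94420564 0.8418452 ]
wrist [ 0.20978858 -0.59156426  0.37347662]
```

View pics/side_c.png

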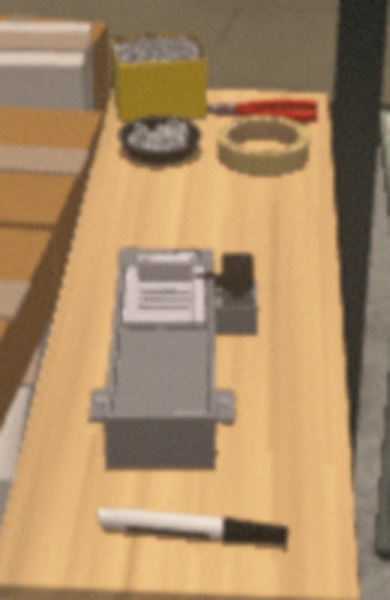

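View pics/scene_c.png

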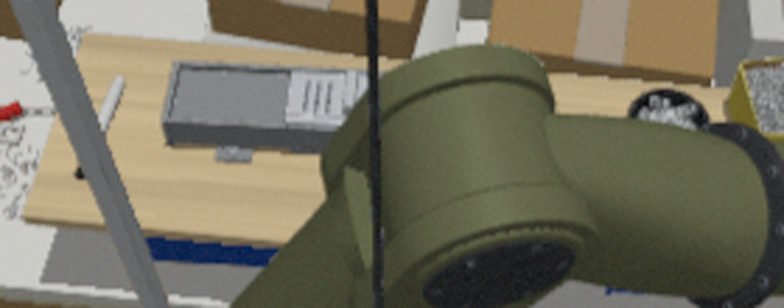

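Run:
```python
import pickle,cv2,numpy as np
from h import *
d=pickle.load(open("c0.pkl","rb")); c=d["side"]; s=d["scene"]
f=lambda u,v,z:ray(c,((u+.5)/3+190-.5,(v+.5)/3+120-.5),z)
for nm,u,v,z in [("near+x",105,418,.188),("near-x",215,418,.188),("far+x",119,250,.188),("far-x",206,249,.188),("near bot+x",106,468,.14),("near bot -x",215,468,.14),
 ("tabTop FL",223,255,.2),("tabTop FR",252,255,.2),("tab top near L",224,283,.2),("tab top near R",252,290,.2),("tape",264,150,.152),("dish",160,138,.15),("pen a",98,520,.15),("pen b",286,534,.15),("cut a",210,108,.146),("cutb",317,108,.146)]:
    print(nm,f(u,v,z).round(4))
g=lambda u,v,z:ray(s,((u+.5)/2.8+100-.5,(v+.5)/2.8+150-.5),z)
for nm,u,v in [("NL +x",176,63),("NL -x",164,127)]: print("scene",nm,g(u,v,.188).round(4))
for nm,u,v in [("dish",668,108)]: print("scene",nm,g(u,v,.155).round(4))
```

```text
near+x [0.5294 0.0723 0.188 ]
near-x [0.4481 0.0672 0.188 ]
far+x [ 0.5432 -0.1748  0.188 ]
far-x [ 0.4661 -0.1815  0.188 ]
near bot+x [0.5299 0.0707 0.14  ]
near bot -x [0.4475 0.0656 0.14  ]
tabTop FL [ 0.4501 -0.1515  0.2   ]
tabTop FR [ 0.425  -0.1531  0.2   ]
tab top near L [ 0.4476 -0.105   0.2   ]
tab top near R [ 0.424  -0.0954  0.2   ]
tape [ 0.4166 -0.4572  0.152 ]
dish [ 0.5295 -0.4833  0.15  ]
pen a [0.5279 0.1417 0.15  ]
pen b [0.3943 0.1483 0.15  ]
cut a [ 0.4791 -0.5734  0.146 ]
cutb [ 0.3576 -0.5814  0.146 ]
scene NL +x [0.5277 0.0664 0.188 ]
scene NL -x [0.4412 0.0601 0.188 ]
scene dish [ 0.5516 -0.4736  0.155 ]
```

Box found: centre about (0.4965, -0.0545), yaw about 0.064 rad. Next I'll lift, close the fingers, and move above the box for a wrist view to refine this.

play_rows(deltas=[{"travel":[0,0,-35],"turn":0.085,"gripper":0},{"travel":[0,0,-45],"turn":0.085,"gripper":0},{"travel":[0,-20,-20],"turn":0,"gripper":0},{"travel":[20,-32,0],"turn":0,"gripper":0},{"travel":[25,-40,0],"turn":0,"gripper":0},{"travel":[25,-40,0],"turn":0,"gripper":0},{"travel":[25,-40,0],"turn":0,"gripper":0},{"travel":[25,-40,0],"turn":0,"gripper":0},{"travel":[25,-40,0],"turn":0,"gripper":0},{"travel":[25,-40,0],"turn":0,"gripper":0}])

```text
t: 1.15
ee_pos: [0.2962, -0.3038, 0.3313]
tool_rot: [0.0, 0.999, 0.032, -0.0]
ft_force: [0.2, -0.6, 0.4]
gripper_width: 0.0002
```

play_rows(deltas=[{"travel":[25,-36,0],"turn":0,"gripper":0},{"travel":[25,-36,0],"turn":0,"gripper":0},{"travel":[25,-36,0],"turn":0,"gripper":0},{"travel":[25,-36,0],"turn":0,"gripper":0},{"travel":[12,-18,0],"turn":0,"gripper":0},{"travel":[0,0,0],"turn":0,"gripper":0},{"travel":[0,0,0],"turn":0,"gripper":0}])

```text
t: 1.85
ee_pos: [0.397, -0.137, 0.3311]
tool_rot: [0.0, 0.999, 0.032, -0.0]
ft_force: [0.1, 0.2, 1.1]
gripper_width: -0.0
```

Run:
```python
from rig import get_obs, vision
import cv2, pickle
print(get_obs()["ee_pos"],get_obs()["t"])
d={}
for n in ("wrist","side"):
    c=vision.read_camera(n); d[n]=c
cv2.imwrite("pics/wrist1.png",cv2.resize(d["wrist"]["image"][:,:,::-1],None,fx=1.5,fy=1.5,interpolation=cv2.INTER_CUBIC))
cv2.imwrite("pics/side1.png",d["side"]["image"][:,:,::-1])
pickle.dump(d,open("c1.pkl","wb"))
```

```text
[ 0.39703398 -0.13700675  0.33112547] 1.85
```

View pics/wrist1.png

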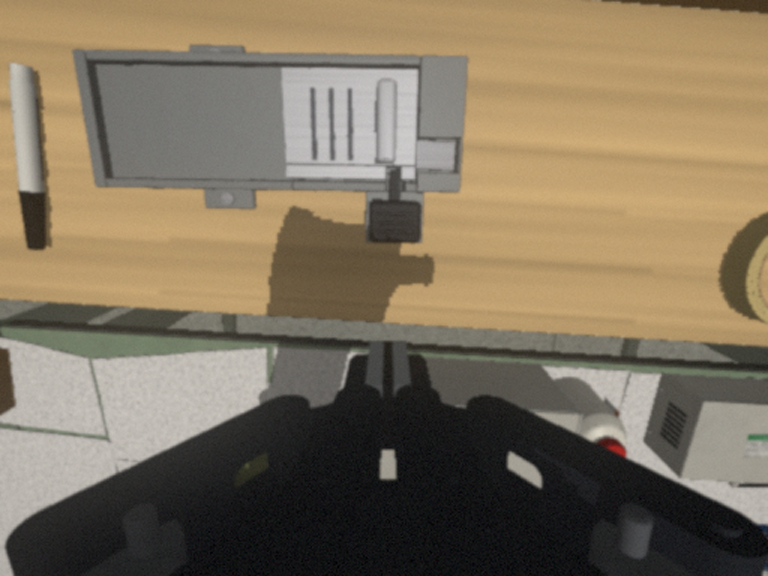

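View pics/side1.png

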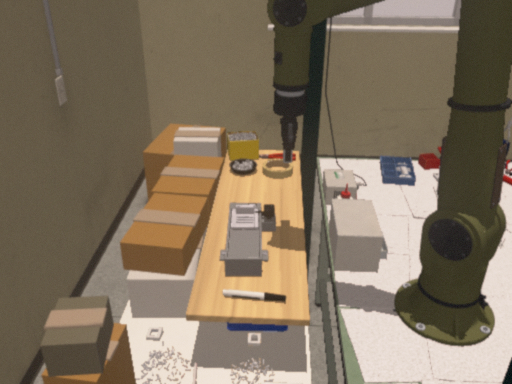

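The wrist view shows the box with corners near (75,52), (97,188), (467,57) and (461,191). The tab top is at (395,222) and the rib at (386,120), all in 1.5x pixels.

Run:
```python
import pickle,cv2,numpy as np
from h import *
d=pickle.load(open("c1.pkl","rb")); c=d["wrist"]
g=lambda u,v,z:ray(c,((u+.5)/1.5-.5,(v+.5)/1.5-.5),z)
P=[g(*p,.188) for p in [(75,51),(97,189),(468,57),(461,192)]]
for p in P: print(p.round(4))
m=np.mean(P,0); a=(P[0]+P[1])/2-(P[2]+P[3])/2; yaw=np.arctan2(-a[0],a[1]); print(m,yaw,np.linalg.norm(a))
im=c["image"].astype(int)
# tab dark mask
mx=cv2.resize(c["image"],None,fx=1.5,fy=1.5)
sub=mx[196:246,362:428].max(2); mk=(sub<70).astype(np.uint8)
n,l,st,ce=cv2.connectedComponentsWithStats(mk); i=1+np.argmax(st[1:,4]); print(st[i],ce[i]+[362,196])
print("tab top",[g(*p,.2).round(4) for p in [(371,202),(420,202),(371,240),(420,240),(395,221)]])
R=np.array([[np.cos(yaw),-np.sin(yaw)],[np.sin(yaw),np.cos(yaw)]])
print("pred tab",m[:2]+R@[-.062,-.0805],"rib top", [g(*p,.208).round(4) for p in [(387,79),(386,162)]],"pred",m[:2]+R@[0,-.074], "release ribback",m[:2]+R@[0,-.058])
K,Rr,t=KRt(c);print(-Rr.T@t)
print(proj(d["side"],[[.397,-.137,.331]]))
```

```text
[0.5306 0.0699 0.188 ]
[0.4465 0.0666 0.188 ]
[ 0.5435 -0.1775  0.188 ]
[ 0.4609 -0.1825  0.188 ]
[ 0.49534723 -0.05587777  0.188     ] 0.054841641712195445 0.2485930907251674
[   6    0   52   47 1930] [392.76010363 221.67772021]
tab top [array([ 0.4507, -0.1217,  0.2   ]), array([ 0.4528, -0.154 ,  0.2   ]), array([ 0.4256, -0.1231,  0.2   ]), array([ 0.4278, -0.1562,  0.2   ]), array([ 0.4393, -0.1384,  0.2   ])]
pred tab [ 0.43785298 -0.13965522] rib top [array([ 0.5231, -0.1276,  0.208 ]), array([ 0.4761, -0.13  ,  0.208 ])] pred [ 0.49940348 -0.12976651] release ribback [ 0.49852645 -0.11379057]
[ 0.46390861 -0.13189595  0.47402698]
[[286.39773167 162.04039705]]
```

The wrist and side views agree: tab at about (0.4385, -0.139), yaw about 0.057. Moving over the tab and down.

play_rows(deltas=[{"travel":[21,2,20],"turn":0,"gripper":0},{"travel":[20,2,30],"turn":0,"gripper":0},{"travel":[0,0,30],"turn":0,"gripper":0},{"travel":[0,0,22],"turn":0,"gripper":0},{"travel":[0,0,14],"turn":0,"gripper":0},{"travel":[0,0,4],"turn":0,"gripper":0},{"travel":[0,0,0],"turn":0,"gripper":0},{"travel":[0,0,0],"turn":0,"gripper":0}])

```text
t: 2.75
ee_pos: [0.4387, -0.1389, 0.212]
tool_rot: [0.0, 1.0, 0.031, 0.0]
ft_force: [0.6, 0.6, 0.3]
gripper_width: 0.0005
```

play_rows(deltas=[{"travel":[0,0,7],"turn":0,"gripper":0},{"travel":[0,0,5],"turn":0,"gripper":0},{"travel":[0,0,3],"turn":0,"gripper":0},{"travel":[0,0,3],"turn":0,"gripper":0},{"travel":[0,0,3],"turn":0,"gripper":0},{"travel":[0,0,0],"turn":0,"gripper":0},{"travel":[0,0,0],"turn":0,"gripper":0}])

```text
t: 3.45
ee_pos: [0.4387, -0.1386, 0.1906]
tool_rot: [0.0, 0.999, 0.032, 0.0]
ft_force: [0.4, -0.7, 4.5]
gripper_width: -0.0004
```

```bash
cat > look.py <<'E'
import sys
from rig import get_obs, vision
import cv2, pickle
k=sys.argv[1]
o=get_obs();print(o["ee_pos"],o["t"],o["ft_force"])
d={n:vision.read_camera(n) for n in ("wrist","side")}
a=cv2.resize(d["side"]["image"][150:290,190:320,::-1],None,fx=3,fy=3,interpolation=cv2.INTER_CUBIC)
b=cv2.resize(d["wrist"]["image"][:,:,::-1],None,fx=1.5,fy=1.5,interpolation=cv2.INTER_CUBIC)
cv2.imwrite(f"pics/side{k}.png",a);cv2.imwrite(f"pics/wrist{k}.png",b)
pickle.dump(d,open(f"c{k}.pkl","wb"))
E
python3 look.py 2
```

```text
[ 0.43865826 -0.1386155   0.19055804] 3.45 [ 0.39058882 -0.66469868  4.4573609 ]
```

View pics/side2.png

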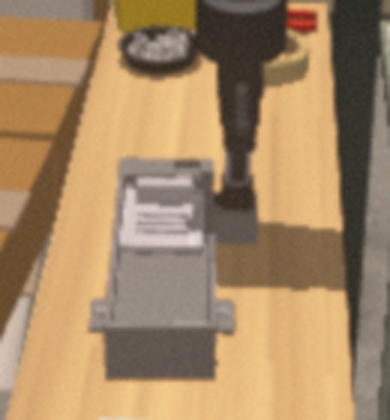

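View pics/wrist2.png

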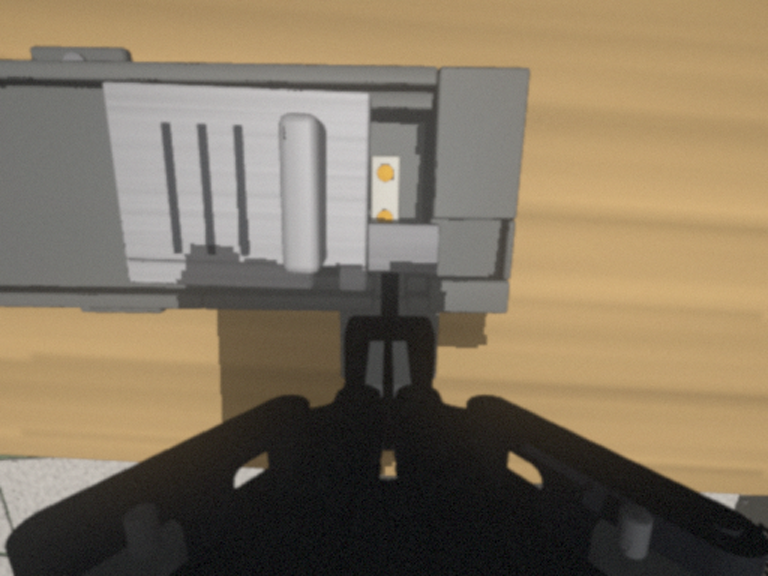

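The catch let go: the chamber opening shows at (400,150), and the cover has moved forward with its rib at about (302,192). I'll measure the rib.

Run:
```python
import pickle,numpy as np
from h import *
c=pickle.load(open("c2.pkl","rb"))["wrist"]
g=lambda u,v,z:ray(c,((u+.5)/1.5-.5,(v+.5)/1.5-.5),z).round(4)
print("rib top L/R ends",[g(*p,.208) for p in [(281,118),(284,270),(319,118),(318,270)]])
print("plate rear edge",g(369,95,.188),g(366,265,.188),"front",g(104,84,.188),g(130,282,.188))
yaw=.057; o=np.array([.4955,-.0555]); R=np.array([[np.cos(yaw),-np.sin(yaw)],[np.sin(yaw),np.cos(yaw)]])
for p in [(369,95),(366,265),(104,84),(130,282)]: print("box",(R.T@(g(*p,.188)[:2]-o)).round(4))
print("target behind", o+R@[0,-.058-.030], "end", o+R@[0,.018])
```

```text
rib top L/R ends [array([ 0.5214, -0.1018,  0.208 ]), array([ 0.4767, -0.1025,  0.208 ]), array([ 0.5221, -0.1127,  0.208 ]), array([ 0.4774, -0.1132,  0.208 ])]
plate rear edge [ 0.5328 -0.1256  0.188 ] [ 0.4759 -0.1275  0.188 ] front [ 0.5305 -0.039   0.188 ] [ 0.4639 -0.0406  0.188 ]
box [ 0.0332 -0.0721]
box [-0.0237 -0.0708]
box [0.0359 0.0145]
box [-0.0307  0.0167]
target behind [ 0.50051328 -0.14335708] end [ 0.49447456 -0.03752923]
```

Cover is at box y = -0.028, as expected. Next: lift off the tab, go behind the rib, and come down.

play_rows(deltas=[{"travel":[0,0,-10],"turn":0,"gripper":0},{"travel":[0,0,-25],"turn":0,"gripper":0},{"travel":[0,0,-25],"turn":0,"gripper":0},{"travel":[20,3,0],"turn":0.006,"gripper":0},{"travel":[25,3,0],"turn":0,"gripper":0},{"travel":[16,3,0],"turn":0,"gripper":0},{"travel":[0,0,15],"turn":0,"gripper":0},{"travel":[0,0,20],"turn":0,"gripper":0},{"travel":[0,0,0],"turn":0,"gripper":0},{"travel":[0,0,0],"turn":0,"gripper":0}])

```text
t: 4.55
ee_pos: [0.4995, -0.1433, 0.2156]
tool_rot: [-0.0, 1.0, 0.029, -0.001]
ft_force: [-0.7, 0.6, -0.2]
gripper_width: 0.0
```

```bash
python3 look.py 3
```

```text
[ 0.4995447  -0.14330663  0.21559191] 4.55 [-0.66366942  0.55668942 -0.23061082]
```

View pics/wrist3.png

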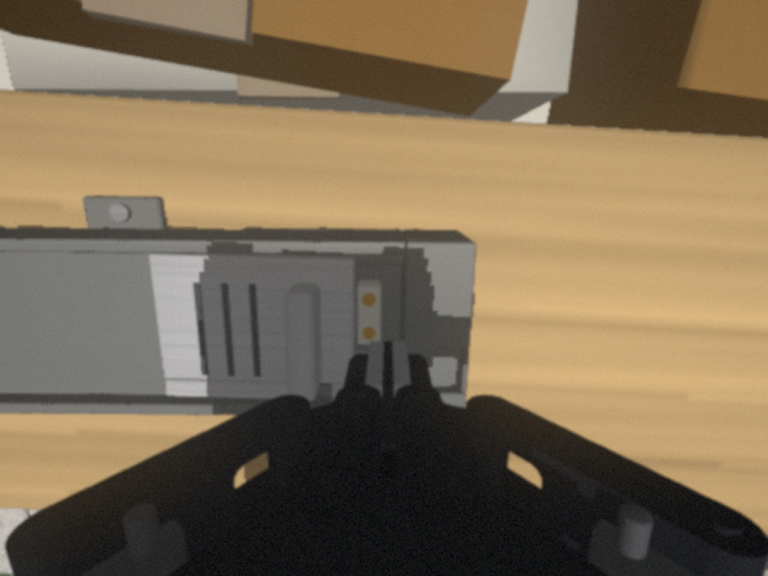

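View pics/side3.png

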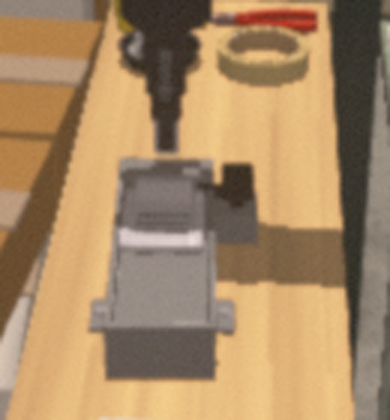

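The fingers are behind the rib and clear of it, and the cover is still free. Lower to z ≈ 0.197 and push.

play_rows(deltas=[{"travel":[0,0,10],"turn":0,"gripper":0},{"travel":[0,0,9],"turn":0,"gripper":0},{"travel":[0,0,0],"turn":0,"gripper":0},{"travel":[0,-6,0],"turn":0,"gripper":0},{"travel":[0,-6,0],"turn":0,"gripper":0},{"travel":[0,-6,0],"turn":0,"gripper":0},{"travel":[0,-6,0],"turn":0,"gripper":0},{"travel":[0,-6,0],"turn":0,"gripper":0},{"travel":[0,-6,0],"turn":0,"gripper":0}])

```text
t: 5.55
ee_pos: [0.4979, -0.1074, 0.1965]
tool_rot: [0.0, 1.0, 0.029, 0.0]
ft_force: [0.3, -1.5, -0.3]
gripper_width: -0.0001
```

```bash
python3 look.py 4
```

```text
[ 0.49787118 -0.10736804  0.1964762 ] 5.55 [ 0.32470262 -1.53167776 -0.29398356]
```

View pics/wrist4.png

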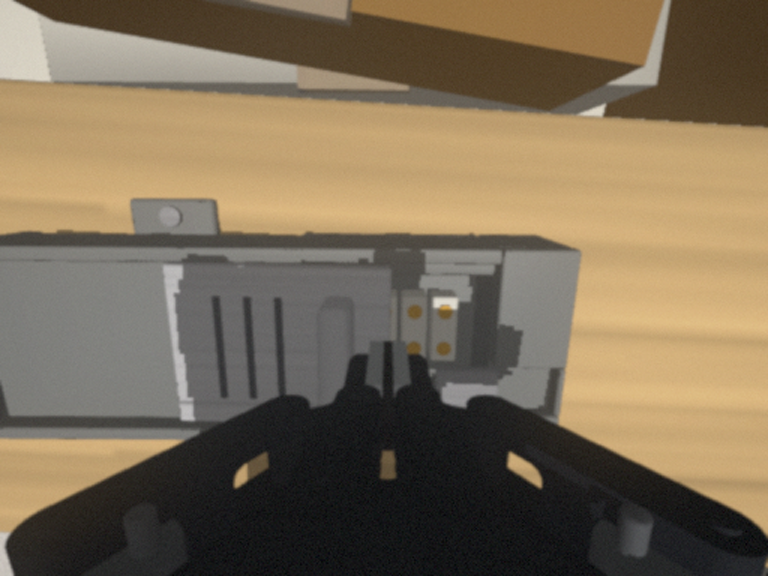

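View pics/side4.png

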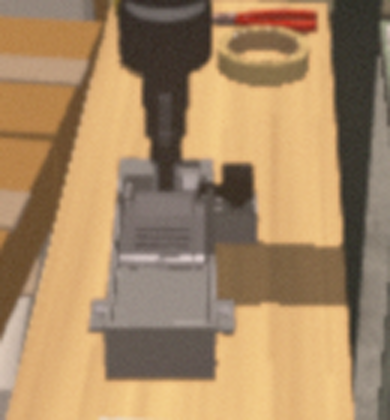

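In contact at 1.5 N, and the cover is sliding with more of the chamber open. About 60 mm still to push.

play_rows(deltas=[{"travel":[0,-6,0],"turn":0,"gripper":0},{"travel":[0,-7,0],"turn":0,"gripper":0},{"travel":[0,-7,0],"turn":0,"gripper":0},{"travel":[0,-7,0],"turn":0,"gripper":0},{"travel":[0,-7,0],"turn":0,"gripper":0},{"travel":[0,-7,0],"turn":0,"gripper":0},{"travel":[0,-7,0],"turn":0,"gripper":0},{"travel":[0,-6,0],"turn":0,"gripper":0},{"travel":[0,-4,0],"turn":0,"gripper":0},{"travel":[0,-2,0],"turn":0,"gripper":0}])

```text
t: 6.65
ee_pos: [0.4943, -0.0473, 0.1963]
tool_rot: [-0.0, 1.0, 0.029, -0.0]
ft_force: [0.4, -2.5, 0.7]
gripper_width: 0.0005
```

```bash
python3 look.py 5
```

```text
[ 0.49428392 -0.04731199  0.19629975] 6.65 [ 0.39349109 -2.53538608  0.70493119]
```

View pics/wrist5.png

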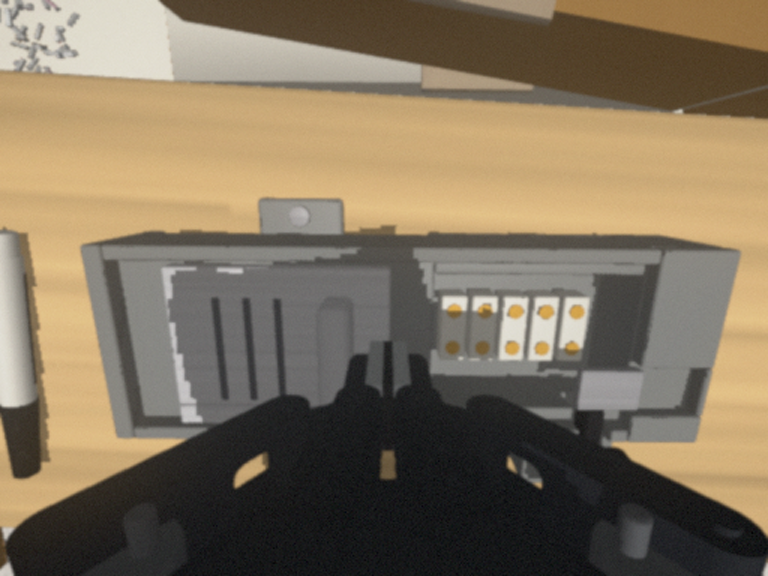

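View pics/side5.png

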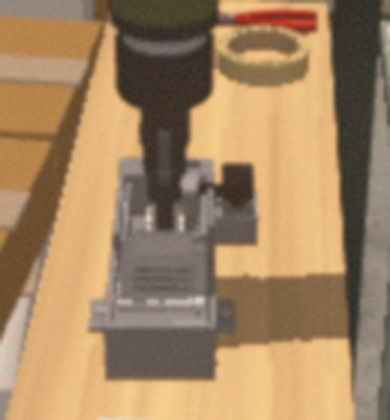

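Run:
```python
import pickle,numpy as np
from h import *
d=pickle.load(open("c5.pkl","rb"));c=d["wrist"];s=d["side"]
yaw=.057; o=np.array([.4955,-.0555]); R=np.array([[np.cos(yaw),-np.sin(yaw)],[np.sin(yaw),np.cos(yaw)]])
g=lambda u,v,z:(R.T@(ray(c,((u+.5)/1.5-.5,(v+.5)/1.5-.5),z)[:2]-o)).round(4)
h=lambda u,v,z:(R.T@(ray(s,((u+.5)/3+189.5,(v+.5)/3+149.5),z)[:2]-o)).round(4)
print("rear",g(390,268,.188),g(389,340,.188),"front",g(163,268,.188),g(182,422,.188),"boxends",g(85,247,.188),g(738,252,.188))
print("side front",h(117,304,.188),h(204,304,.188))
```

```text
rear [0.0349 0.0082] [0.0055 0.0084] front [0.0347 0.0948] [-0.0321  0.0964] boxends [0.0426 0.1229] [ 0.0413 -0.1231]
side front [0.0335 0.0954] [-0.0325  0.095 ]
```

The cover is at box y ≈ 0.052 and x ≈ 0.001, mid-window. Back off along −y, then lift clear.

play_rows(deltas=[{"travel":[0,6,0],"turn":0,"gripper":0},{"travel":[0,10,0],"turn":0,"gripper":0},{"travel":[0,4,0],"turn":0,"gripper":0},{"travel":[0,0,-15],"turn":0,"gripper":0},{"travel":[0,0,-35],"turn":0,"gripper":0},{"travel":[0,0,-40],"turn":0,"gripper":0},{"travel":[-15,0,-30],"turn":0,"gripper":0},{"travel":[-30,0,0],"turn":0,"gripper":0},{"travel":[0,0,0],"turn":0,"gripper":0},{"travel":[0,0,0],"turn":0,"gripper":0}])

```text
t: 7.75
ee_pos: [0.4503, -0.0711, 0.3165]
tool_rot: [0.0, 1.0, 0.028, 0.0]
ft_force: [0.8, -0.3, -0.2]
gripper_width: -0.0002
```

```bash
python3 look.py 6
```

```text
[ 0.45031384 -0.07111946  0.31650732] 7.75 [ 0.76213138 -0.26294308 -0.18475735]
```

View pics/wrist6.png

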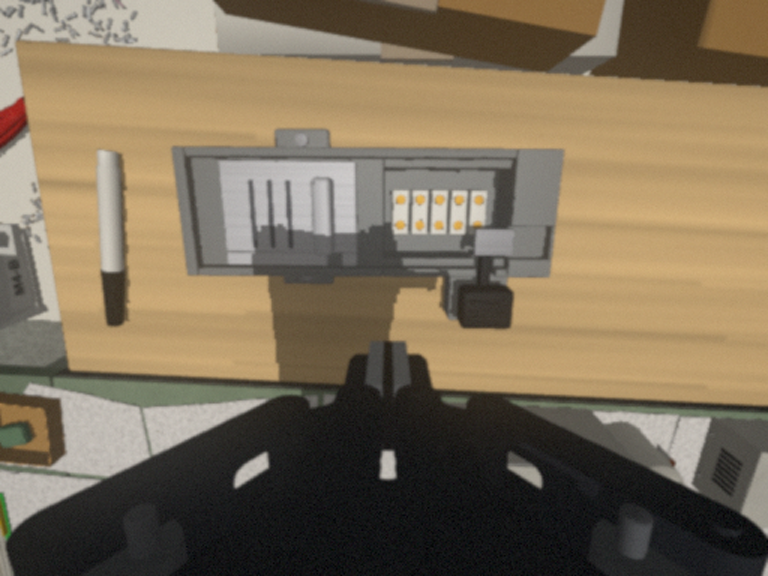

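View pics/side6.png

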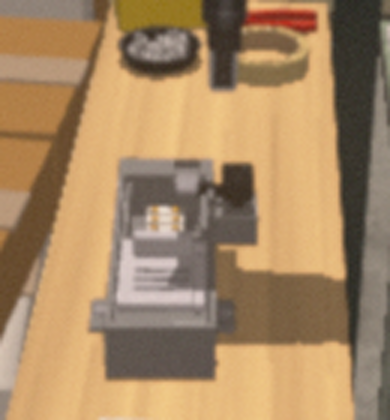

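The cover lies flat between the walls, with its rear edge at pixel 355. The chamber (from about pixel 385) is fully open and the arm is clear. One last position check, then I'll hand in.

Run:
```python
import pickle,numpy as np
from h import *
d=pickle.load(open("c6.pkl","rb"));c=d["wrist"]
yaw=.057; o=np.array([.4955,-.0555]); R=np.array([[np.cos(yaw),-np.sin(yaw)],[np.sin(yaw),np.cos(yaw)]])
g=lambda u,v,z:(R.T@(ray(c,((u+.5)/1.5-.5,(v+.5)/1.5-.5),z)[:2]-o)).round(4)
print("rear",g(355,162,.188),"front",g(221,161,.188),g(229,265,.188))
from rig import ticket; print(ticket.sign_off())
```

```text
rear [0.0338 0.0085] front [0.0344 0.0941] [-0.0332  0.096 ]
the job is handed in; nothing more can be done
None
```

The terminal box is open: the cover is fully off its seat on the deck, the chamber is wholly uncovered, and the job is handed in. I pressed the snap tab about 9 mm with the closed fingers until the catch let go and the cover sprang forward. Then I pushed the cover along by the rear face of its rib, with a measured force of at most about 2.5 N, backed off and lifted clear at about t = 7.8 s.

- **Cover position:** the last wrist view puts it at y ≈ 0.052 m and x ≈ 0.001 m in the box's frame, flat between the walls. That is near the middle of the allowed range.
- **Arm:** it was clear of everything, with the tool force near zero.
- **Bystanders:** the arm stayed well away from all four, and they looked unmoved in the pictures; I did not measure their positions again.
- **Disagreements:** the first, partly blocked scene view put the box 4–6 mm from where the side view did. I used the wrist view, which matched the side view to about 2 mm. No check failed.

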